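Take the pile of lids apart and close each storage jar

TASK

The washed storage jars are dry and their four wooden lids are piled up among them. Take the pile apart and close every jar with the lid of its own size, stopper down in the mouth and the lid flat on the rim. Leave the jars standing where they are, and do not shift the egg timer or the garlic.

Things in the scene. Friction and masses are not known exactly. Their poses are not given: they have to be found in the camera images.
- lid_large: Largest of four beech lids: disc 67 mm across, 12 mm thick, fine dark ring near the edge of its top; under it a tapered white stopper 8 mm high, 54 mm wide at the disc, 46 mm at its foot. Origin: centre of the stopper's foot, z up; disc at z = 8 to 20 mm. Bottom of the pile, on the worktop: each stands loose on the lid below, up to 2 mm off. 0.03 to 0.1 kg.
- lid_medium: Second largest of four beech lids: disc 58 mm across, 12 mm thick, fine dark ring near the edge of its top; under it a tapered white stopper 8 mm high, 45 mm wide at the disc, 37 mm at its foot. Origin: centre of the stopper's foot, z up; disc at z = 8 to 20 mm. Second from the bottom of the pile: each stands loose on the lid below, up to 2 mm off. 0.03 to 0.1 kg.
- lid_small: Second smallest of four beech lids: disc 49 mm across, 12 mm thick, fine dark ring near the edge of its top; under it a tapered white stopper 8 mm high, 36 mm wide at the disc, 28 mm at its foot. Origin: centre of the stopper's foot, z up; disc at z = 8 to 20 mm. Third from the bottom of the pile: each stands loose on the lid below, up to 2 mm off. 0.03 to 0.1 kg.
- lid_tiny: Smallest of four beech lids: disc 40 mm across, 12 mm thick, fine dark ring near the edge of its top; under it a tapered white stopper 8 mm high, 27 mm wide at the disc, 19 mm at its foot. Origin: centre of the stopper's foot, z up; disc at z = 8 to 20 mm. Top of the pile: each stands loose on the lid below, up to 2 mm off. 0.03 to 0.1 kg.
- jar_large: Largest of four open blue stoneware jars: round, straight, 65 mm across, 60 mm high, mouth 59 mm wide. lid_large fits it: the stopper drops into the mouth with 2.5 mm play all round, the disc lies on the rim with 1 mm overhang. Origin: centre of its underside, z up. Loose, 0.15 to 0.4 kg; jars and pile stand 75 mm or more apart in a loose row along the worktop's front, in any order.
- jar_medium: Second largest of four open blue stoneware jars: round, straight, 56 mm across, 56 mm high, mouth 50 mm wide. lid_medium fits it: the stopper drops into the mouth with 2.5 mm play all round, the disc lies on the rim with 1 mm overhang. Origin: centre of its underside, z up. Loose, 0.15 to 0.4 kg; jars and pile stand 75 mm or more apart in a loose row along the worktop's front, in any order.
- jar_small: Second smallest of four open blue stoneware jars: round, straight, 47 mm across, 52 mm high, mouth 41 mm wide. lid_small fits it: the stopper drops into the mouth with 2.5 mm play all round, the disc lies on the rim with 1 mm overhang. Origin: centre of its underside, z up. Loose, 0.15 to 0.4 kg; jars and pile stand 75 mm or more apart in a loose row along the worktop's front, in any order.
- jar_tiny: Smallest of four open blue stoneware jars: round, straight, 38 mm across, 48 mm high, mouth 32 mm wide. lid_tiny fits it: the stopper drops into the mouth with 2.5 mm play all round, the disc lies on the rim with 1 mm overhang. Origin: centre of its underside, z up. Loose, 0.15 to 0.4 kg; jars and pile stand 75 mm or more apart in a loose row along the worktop's front, in any order.
- egg_timer: Bystander: round white and red kitchen timer, 63 mm across, 39 mm high, loose on the worktop behind the row. Origin: centre of its underside. (A tall cabinet stands to the left of the worktop, and a wall cabinet hangs 0.45 m above its back half.)
- garlic: Bystander: bulb of garlic, 60 mm across, 59 mm high to its tip, loose on the worktop behind the row. Origin: centre of its underside.

How it is judged:
At the end, for the whole second after the job is handed in: Each of the four lids sits on the jar of its own size: within 6 mm of the jar's axis, seated on the rim to within 3 mm in height, level within 0.08 rad; all jars stand upright on the worktop (within 0.08 rad), and lids and jars are at rest (horizontal distance between lid_large and jar_large below 0.006 m and z of lid_large in the frame of jar_large between 0.049 and 0.055 m and angle between each of lid_large, jar_large, lid_medium, jar_medium, lid_small, jar_small, lid_tiny, jar_tiny's own z axis and vertical below 0.08 rad and height (world z) of each of jar_large, jar_medium, jar_small, jar_tiny below 0.004 m and linear speed of each of lid_large, jar_large, lid_medium, jar_medium, lid_small, jar_small, lid_tiny, jar_tiny below 0.02 m/s and horizontal distance between lid_medium and jar_medium below 0.006 m and z of lid_medium in the frame of jar_medium between 0.045 and 0.051 m and horizontal distance between lid_small and jar_small below 0.006 m and z of lid_small in the frame of jar_small between 0.041 and 0.047 m and horizontal distance between lid_tiny and jar_tiny below 0.006 m and z of lid_tiny in the frame of jar_tiny between 0.037 and 0.043 m); the robot touches nothing.
It fails at once if a jar is moved more than 25 mm (distance of any of jar_large, jar_medium, jar_small, jar_tiny from where it was at the start of the episode above 0.025 m).
It fails at once if a jar is tipped by more than 0.35 rad (angle between any of jar_large, jar_medium, jar_small, jar_tiny's own z axis and vertical above 0.35 rad).
It fails at once if the egg timer is moved more than 20 mm (distance of egg_timer from where it was at the start of the episode above 0.02 m).
It fails at once if the garlic is moved more than 20 mm (distance of garlic from where it was at the start of the episode above 0.02 m).
It also fails if it takes over 96 s, if anything falls off the work surface, if the arm or the gripper's body presses on something with over 40 N, if the wrist force passes 120 N, or if a joint passes its speed limit or range.

ROBOT

A 6-joint arm with a two-finger parallel gripper is mounted at the origin on a cart in front of the work surface, level with it; the furniture and walls round the work are solid. World frame = base frame: x ahead of the robot, y to its left, z up, the work surface at z = 0. Lengths are in m, angles in rad, forces in N, time in s.
With the tool pointing down it reaches from about 0.225 to 0.875 m from the base axis. Payload 3.4 kg.
Tool frame: the origin (TCP) lies on the centre line of the jaws, within the pads' length; the fingertips stand 22 mm ahead of it and the grasp point (between the pads) lies 3 mm ahead of it; z points along the fingers, y is the line along which they close (so a half turn about z gives the same grasp; the last joint's range is limited). The gripper opens to 85 mm and grips with 20 to 120 N. Pads are 22 mm wide; open, the fingers measure 114 mm over their backs; the gripper's body (76 mm by 85 mm) begins 54 mm behind the grasp point. The pads swing forward as they close: fully open they stand 13 mm farther back than shut.
Start: joints at [-1.444, 0.276, 1.505, -0, 1.361, -0.121], TCP at [0.141, -0.557, 0.253] pointing down, gripper open.
Joint ranges: [-2.89, 2.89], [-0.75, 2.08], [0.22, 2.7], [-1.18, 4.32], [0.11, 2.71], [-2.7, 2.7]. Speed limits (rad/s): [2.57, 2.57, 3.14, 3.14, 3.14, 3.14].

INTERFACE

Orientations are given as a unit quaternion [w, x, y, z].
In Python, from rig import manip gives the robot as it stands.
- The arm moves only by the shell command python3 steer.py 'ROWS' [OPENING] [FORCE]. ROWS is rows parted by semicolons, their numbers by spaces, 1 to 5 of them, each of 4 numbers: dx, dy, dz in m, then a turn about the tool's z in rad; each row shifts and turns the commanded pose from where the row before left it, along the tool's axes as they then stand; what a row does not reach is not made up. A row lasts 1/12 s, in which the tool goes at most 0.0417 m and 0.125 rad, less where a joint would pass 70% of its speed; a pose out of reach is approached as far as the arm can. OPENING is the finger opening in m, set as the command begins (- or left out keeps the last). The fingers move at their own pace and stop on an object; FORCE is the grip in N (left out, the last holds). Time passes only in rows, so rows that do not move let the fingers close. It prints the time, the measured TCP pose, the force, the opening and the grip force at its end.
- manip.get_state(): the state, without advancing time (a new reading comes with each control period).
- manip.get_image(name): name is "scene" or "top" or "wrist"; returns a dict with "img" (420x560x3 uint8, red, green, blue), "camera_matrix" (3x3 intrinsics, pixels), "T" (4x4, takes a point from camera to world coordinates); the wrist camera has in their place "hand_eye" (4x4, takes a point from camera to tool coordinates, whose origin is the TCP and whose axes are the flange's). Camera axes: x right, y down, z forward; pixel columns grow to the right and rows downward; lengths in m; the calibration is good to about 2 mm. A picture is of the moment at which its call begins: read the wrist's pose just before it. There is no depth.
- manip.sign_off(): hands the job in; it is judged then, once.
The state is a dict: "clock": time; "qpos": joint angles; "qd": joint speeds; "effort": joint torques, N m; "position": TCP position; "ee_rot": TCP orientation; "contact_force": force on the tool from outside, world axes, zero at the start; "moment": the same for the moment, N m; "width": finger opening in m; "gripper_force": force on a finger pad.
Only numpy, scipy, OpenCV 4.12 (cv2) and the standard library are available. Lean on these libraries where they do the work, as an engineer would, in place of code of your own. Each camera call takes 0.05 s, during which the arm holds its last target. There are 200 camera calls.

## Working session

There is one attempt and no reset: what is moved stays moved. The work goes in short steps, Python scripts to look and compute and a shell command to move; the robot and the scene stay as the last step left them, time stands still between calls to the robot, and variables do not carry over. Pictures are saved under pics/ and viewed, at most 17 in all, crops included, and the job is handed in when it is done.

```bash
ls; mkdir -p pics
python3 - <<'E'
from rig import manip
import cv2,numpy as np
np.set_printoptions(precision=4,suppress=True)
s=manip.get_state();print(s)
for n in("scene","top"):
    d=manip.get_image(n);cv2.imwrite(f"pics/{n}0.png",d["img"][:,:,::-1]);print(n,d["camera_matrix"],d["T"])
E
```

```text
pics
rig.py
steer.py
{'clock': 0.0, 'qpos': array([-1.444 ,  0.2766,  1.5061, -0.    ,  1.3607, -0.121 ]), 'qd': array([-0.    , -0.    , -0.001 ,  0.0016,  0.0008,  0.0011]), 'effort': array([ -0.0015, -41.6771, -24.5807,  -0.0004,   0.0109,   0.    ]), 'position': array([ 0.141 , -0.5569,  0.2524]), 'ee_rot': array([-0.0009,  0.9923,  0.1236, -0.    ]), 'contact_force': array([-0.2425,  0.3895, -1.0239]), 'moment': array([ 0.0309, -0.0309,  0.0233]), 'gripper_force': 0.0, 'width': 0.08533967742537854}
scene [[491.366    0.     273.9725]
 [  0.     491.366  206.6122]
 [  0.       0.       1.    ]] [[-0.8244 -0.2938  0.4838  0.0865]
 [-0.5657  0.3968 -0.7229  0.6172]
 [ 0.0204 -0.8696 -0.4933  0.5282]
 [ 0.      0.      0.      1.    ]]
top [[460.6795   0.     274.3574]
 [  0.     460.6795 213.8009]
 [  0.       0.       1.    ]] [[-0.1423 -0.9678  0.2078  0.3724]
 [-0.9898  0.1387 -0.0319 -0.0377]
 [ 0.002  -0.2102 -0.9776  0.8949]
 [ 0.      0.      0.      1.    ]]
```

View pics/top0.png

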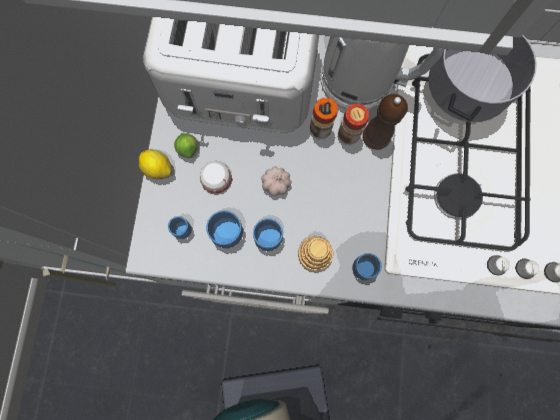

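View pics/scene0.png

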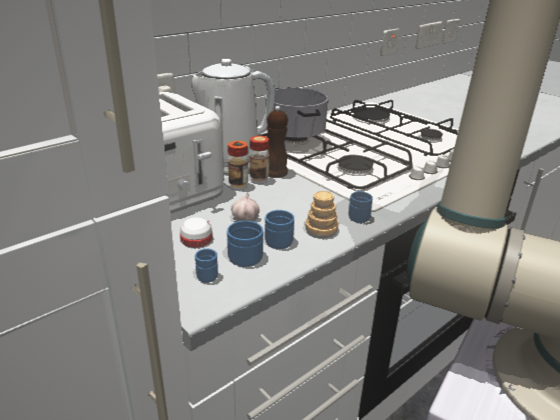

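The top view shows, left to right: tiny jar (179,227), large (225,230), medium (268,234), the pile (316,252) and small (367,267). The timer is at (215,177) and the garlic at (276,181). The scene view agrees with that order. Next I fit jar silhouettes in both cameras.

```bash
cat > h.py <<'E'
import cv2,numpy as np
from scipy.optimize import minimize
np.set_printoptions(precision=4,suppress=True)
D=dict(large=(.065,.060),medium=(.056,.056),small=(.047,.052),tiny=(.038,.048))
L=dict(large=.067,medium=.058,small=.049,tiny=.040)
a=np.linspace(0,2*np.pi,60)
def circ(x,y,z,d): return np.c_[x+d/2*np.cos(a),y+d/2*np.sin(a),0*a+z]
def proj(P,K,T):
    c=(np.atleast_2d(P)-T[:3,3])@T[:3,:3]; p=c@K.T; return p[:,:2]/p[:,2:]
def back(uv,z,K,T):
    r=T[:3,:3]@np.linalg.solve(K,[uv[0],uv[1],1]); return T[:3,3]+r*(z-T[2,3])/r[2]
def sil(pts,K,T,shape,S=4):
    m=np.zeros((shape[0],shape[1]),np.uint8)
    h=cv2.convexHull(proj(pts,K,T).astype(np.float32))
    cv2.fillConvexPoly(m,np.round(h*16).astype(np.int32),1,shift=4); return m
def fit(mask,model,p0,K,T):
    """model(p)->points; IoU against mask"""
    f=lambda p:-(lambda s:(s&mask).sum()/max(1,(s|mask).sum()))(sil(model(p),K,T,mask.shape))
    r=minimize(f,p0,method="Nelder-Mead",options=dict(initial_simplex=np.array([p0,p0+[.006,0],p0+[0,.006]]),xatol=1e-4,fatol=1e-4))
    return r.x,-r.fun
def comp(m,uv):
    m=cv2.morphologyEx(m,cv2.MORPH_OPEN,np.ones((3,3),np.uint8))
    n,l,st,c=cv2.connectedComponentsWithStats(m); i=1+np.argmin([np.hypot(*(q-uv)) for q in c[1:]]); return (l==i).astype(np.uint8)
def hsv(img,lo,hi): return (cv2.inRange(cv2.cvtColor(img,cv2.COLOR_RGB2HSV),lo,hi)>0).astype(np.uint8)
E
python3 - <<'E'
from h import *
from rig import manip
px=dict(top=dict(tiny=(179,227),large=(225,230),medium=(268,234),small=(367,267)),scene=dict(tiny=(207,265),large=(245,244),medium=(279,229),small=(361,207)))
for n in px:
    d=manip.get_image(n);K,T=d["camera_matrix"],d["T"]
    m=hsv(d["img"],(95,90,20),(125,255,255))
    for j,uv in px[n].items():
        dd,h=D[j];c=comp(m,uv)
        p,q=fit(c,lambda p:np.r_[circ(*p,0,dd),circ(*p,h,dd)],back(uv,h/2,K,T)[:2],K,T);print(n,j,p,round(q,3),c.sum())
    if n=="top":
        for j,uv,z in(("tinylid",(317,246),.08),("timer",(215,177),.03),("garlic",(276,181),.03)):print(j,back(uv,z,K,T))
d=manip.get_image("wrist");print(d["camera_matrix"],d["hand_eye"])
E
```

```text
top tiny [0.5602 0.1181] 0.35 163
top large [0.5384 0.031 ] 0.557 655
top medium [ 0.5183 -0.0452] 0.569 487
top small [ 0.4221 -0.2074] 0.398 269
tinylid [ 0.4767 -0.1312  0.08  ]
timer [0.6455 0.0384 0.03  ]
garlic [ 0.6206 -0.0784  0.03  ]
scene tiny [0.5963 0.0631] 0.013 9
scene large [ 0.5976 -0.0376] 0.035 48
scene medium [ 0.5743 -0.1027] 0.009 9
scene small [ 0.4322 -0.2253] 0.0 9
[[317.0217   0.     281.2557]
 [  0.     317.0217 210.4478]
 [  0.       0.       1.    ]] [[-0.0001 -0.9606 -0.2778  0.0707]
 [ 1.      0.0002 -0.0009  0.0007]
 [ 0.0009 -0.2778  0.9606 -0.1202]
 [ 0.      0.      0.      1.    ]]
```

```bash
cat >> h.py <<'E'
def blue(img):
    f=cv2.GaussianBlur(img,(3,3),0).astype(float); return ((f[:,:,2]>1.4*f[:,:,0]+4)&(f[:,:,2]>15)).astype(np.uint8)
def wood(img):
    f=cv2.GaussianBlur(img,(3,3),0).astype(float); return ((f[:,:,0]>1.3*f[:,:,2]+4)).astype(np.uint8)
E
python3 - <<'E'
from h import *
px=dict(top=dict(tiny=(179,227),large=(225,230),medium=(268,234),small=(367,267)),scene=dict(tiny=(207,265),large=(245,244),medium=(279,229),small=(361,207)))
from rig import manip
o=[]
for n in px:
    d=manip.get_image(n);K,T=d["camera_matrix"],d["T"]
    m=blue(d["img"]);v=d["img"][:,:,::-1].copy()
    for j,uv in px[n].items():
        dd,h=D[j];c=comp(m,uv)
        mod=lambda p:np.r_[circ(*p,0,dd),circ(*p,h,dd)]
        p,q=fit(c,mod,back(uv,h/2,K,T)[:2],K,T);print(n,j,p,round(q,3),c.sum())
        cs,_=cv2.findContours(c,0,1);cv2.drawContours(v,cs,-1,(0,255,0),1)
        cs,_=cv2.findContours(sil(mod(p),K,T,c.shape),0,1);cv2.drawContours(v,cs,-1,(0,0,255),1)
    o.append(cv2.resize(v[190:290,150:400],(750,300)))
cv2.imwrite("pics/fit.png",np.vstack(o))
E
```

```text
top tiny [0.5607 0.1218] 0.547 255
top large [0.541  0.0316] 0.756 891
top medium [ 0.5218 -0.0474] 0.814 698
top small [ 0.4298 -0.2206] 0.581 393
scene tiny [0.5664 0.1026] 0.124 95
scene large [0.5475 0.0193] 0.615 970
scene medium [ 0.5277 -0.0581] 0.123 137
scene small [ 0.4322 -0.2253] 0.0 226
```

View pics/fit.png

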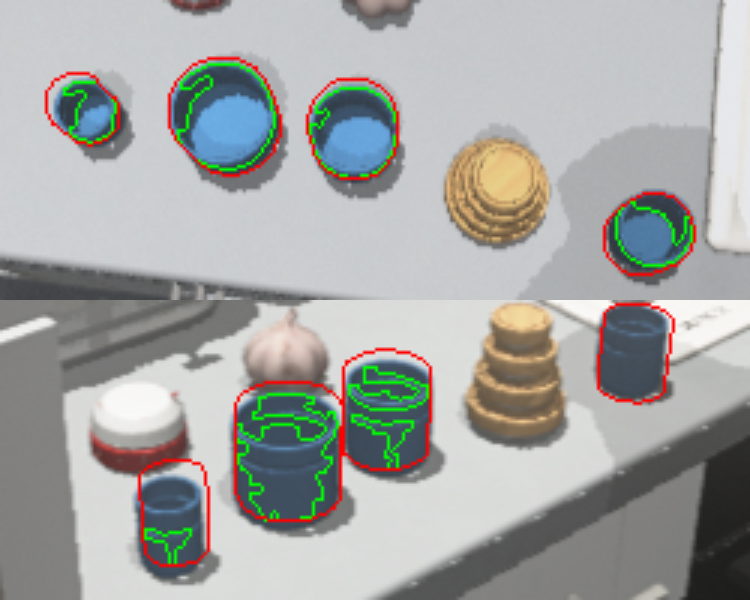

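The overlay shows the mask missing the shaded blue, so I loosen the colour rule.

```bash
sed -i 's/1.4\*f\[:,:,0\]+4/1.2*f[:,:,0]+3/' h.py
cat > m.py <<'E'
from h import *
px=dict(top=dict(tiny=(179,227),large=(225,230),medium=(268,234),small=(367,267)),scene=dict(tiny=(207,265),large=(245,244),medium=(279,229),small=(361,207)))
from rig import manip
import sys
o=[]
for n in px:
    d=manip.get_image(n);K,T=d["camera_matrix"],d["T"]
    m=blue(d["img"]);v=d["img"][:,:,::-1].copy()
    for j,uv in px[n].items():
        dd,h=D[j];c=comp(m,uv)
        mod=lambda p:np.r_[circ(*p,0,dd),circ(*p,h,dd)]
        p,q=fit(c,mod,back(uv,h/2,K,T)[:2],K,T);print(n,j,p,round(q,3),c.sum())
        cs,_=cv2.findContours(c,0,1);cv2.drawContours(v,cs,-1,(0,255,0),1)
        cs,_=cv2.findContours(sil(mod(p),K,T,c.shape),0,1);cv2.drawContours(v,cs,-1,(0,0,255),1)
    # pile: union of four discs approximated by hull of large disc, and of top disc
    c=comp(wood(d["img"]),(316,252) if n=="top" else (322,215));z0=0
    mod=lambda p:np.r_[tuple(np.r_[circ(*p,z0+.02*i+.008,L[k]),circ(*p,z0+.02*i+.02,L[k])] for i,k in enumerate(L))]
    c=cv2.morphologyEx(c,cv2.MORPH_CLOSE,np.ones((7,7),np.uint8))
    p,q=fit(c,mod,np.array([.475,-.135]),K,T);print(n,"pile",p,round(q,3),c.sum())
    cs,_=cv2.findContours(c,0,1);cv2.drawContours(v,cs,-1,(0,255,0),1)
    o.append(cv2.resize(v[190:290,150:400],(750,300)))
cv2.imwrite("pics/fit2.png",np.vstack(o))
E
python3 m.py
```

```text
top tiny [0.5586 0.1195] 0.847 398
top large [0.5417 0.0325] 0.916 1084
top medium [ 0.518  -0.0471] 0.924 791
top small [ 0.4328 -0.2251] 0.883 601
top pile [ 0.4732 -0.1336] 0.92 947
scene tiny [0.5626 0.1107] 0.803 628
scene large [0.5463 0.0243] 0.891 1418
scene medium [ 0.5248 -0.054 ] 0.854 956
scene small [ 0.4403 -0.2318] 0.733 533
scene pile [ 0.4767 -0.1383] 0.838 1055
```

View pics/fit2.png

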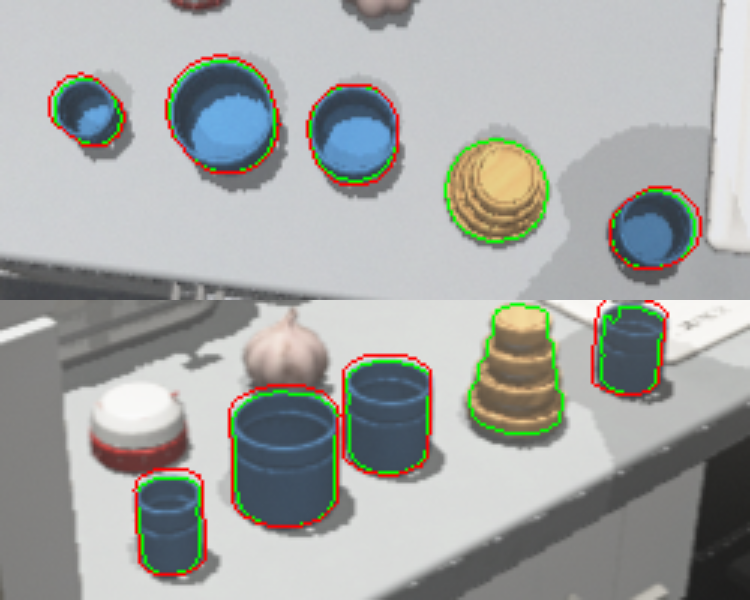

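The overlay shows good masks, but the two cameras disagree by several mm. I'll refine with the wrist camera. First I turn the tool so it closes across the row, then go above the pile.

```bash
python3 steer.py '0 0 0 -0.12;0 0 0 -0.12;0 0 0 -0.12;0 0 0 -0.12;0 0 0 -0.12' 0.085 30; python3 steer.py '0 0 0 -0.12;0 0 0 -0.12;0 0 0 -0.11;0.039 0.012 0 0;0.039 0.012 0 0'; python3 steer.py '0.039 0.012 0 0;0.039 0.012 0 0;0.039 0.012 0 0;0.039 0.012 0 0;0.039 0.012 0 0'; python3 steer.py '0.039 0.012 0 0;0.039 0.012 0 0;0.039 0.012 0 0;0.039 0.012 0 0;0.039 0.012 0 0'; python3 steer.py '0.01 0.003 0 0;0 0 0 0;0 0 0 0'
cat > w.py <<'E'
from h import *
from rig import manip
from scipy.spatial.transform import Rotation as R
import sys
def grab(name):
    s=manip.get_state();d=manip.get_image("wrist");T=np.eye(4)
    q=s["ee_rot"];T[:3,:3]=R.from_quat(q[[1,2,3,0]]).as_matrix();T[:3,3]=s["position"]
    cv2.imwrite(f"pics/{name}.png",d["img"][:,:,::-1])
    print(s["clock"],s["position"],"yaw",np.arctan2(T[1,0],T[0,0]),"f",s["contact_force"],s["width"])
    return d["img"],d["camera_matrix"],T@d["hand_eye"],T
E
python3 -c "
from w import *
grab('w1')"
```

```text
clock: 0.87
position: [0.141, -0.5575, 0.2534]
ee_rot: [0.0, 0.91, 0.414, -0.0]
contact_force: [-0.3, 0.0, 0.3]
width: 0.085
gripper_force: 0.0
clock: 1.28
position: [0.1914, -0.4942, 0.2528]
ee_rot: [0.0, 0.827, 0.562, -0.0]
contact_force: [1.2, 1.7, 0.9]
width: 0.085
gripper_force: 0.0
clock: 1.7
position: [0.3195, -0.3322, 0.2536]
ee_rot: [0.0, 0.826, 0.563, 0.0]
contact_force: [0.3, 0.4, -0.2]
width: 0.0851
gripper_force: 0.0
clock: 2.12
position: [0.4466, -0.1723, 0.2537]
ee_rot: [0.0, 0.826, 0.564, 0.0]
contact_force: [0.6, 0.1, -0.1]
width: 0.085
gripper_force: 0.0
clock: 2.37
position: [0.452, -0.1658, 0.2532]
ee_rot: [0.0, 0.825, 0.565, -0.001]
contact_force: [-0.5, 0.5, -0.2]
width: 0.0847
gripper_force: 0.0
2.3667 [ 0.452  -0.1658  0.2532] yaw 1.1997926798747696 f [-0.4963  0.5258 -0.1743] 0.08467756920125268
```

View pics/w1.png

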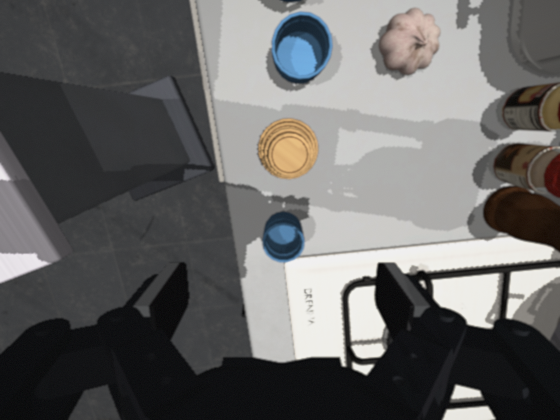

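The wrist view shows the medium jar (302,47), the pile (288,150), the small jar (284,236) and the garlic (410,42). Image up is tool +x, right is tool +y.

```bash
cat >> w.py <<'E'
def jarfit(img,K,T,j,guess):
    dd,h=D[j];mod=lambda p:np.r_[circ(*p,0,dd),circ(*p,h,dd)]
    uv=proj([[*guess,h*.6]],K,T)[0];c=comp(blue(img),uv)
    p,q=fit(c,mod,np.array(guess),K,T)
    for _ in range(4): # centroid refine
        s=sil(mod(p),K,T,c.shape);cen=lambda m:np.array([np.nonzero(m)[1].mean(),np.nonzero(m)[0].mean()])
        e=cen(c)-cen(s);J=np.array([proj([[*(p+.001*d),h/2]],K,T)[0]-proj([[*p,h/2]],K,T)[0] for d in np.eye(2)]).T/.001
        p=p+np.linalg.solve(J,e)
    print("jar",j,p,"iou",round(q,3),"area",c.sum(),s.sum());return p
def totool(T,xy,off=(0,0)):
    d=T[:2,:2].T@(np.array(xy)-T[:2,3])-np.array(off);return d
E
python3 - <<'E'
from w import *
im,K,C,T=grab('w2')
for j,g in (("medium",(.52,-.05)),("small",(.436,-.228))):print(totool(T,jarfit(im,K,C,j,g)))
c=comp(wood(im),(288,150));c=cv2.morphologyEx(c,cv2.MORPH_CLOSE,np.ones((7,7),np.uint8))
mod=lambda p:np.r_[tuple(np.r_[circ(*p,.02*i+.008,L[k]),circ(*p,.02*i+.02,L[k])] for i,k in enumerate(L))]
p,q=fit(c,mod,np.array([.475,-.135]),K,C);print("pile",p,q,c.sum(),sil(mod(p),K,C,c.shape).sum(),totool(T,p))
E
```

```text
2.4167 [ 0.4516 -0.1666  0.2532] yaw 1.198070541610804 f [-0.0299  0.178  -1.2533] 0.08483195850102196
jar medium [ 0.5183 -0.0474] iou 0.93 area 3437 3728
[0.1352 0.0187]
jar small [ 0.4319 -0.2233] iou 0.87 area 1673 1920
[-0.06    0.0023]
pile [ 0.4721 -0.133 ] 0.9343616672136528 2847 3047 [0.0387 0.0069]
```

```bash
python3 steer.py '0.02 0.0035 0.03 0;0.019 0.0035 0.03 0;0 0 0.04 0;0 0 0 0;0 0 0 0'; python3 -c "
from w import *
grab('w3')"
```

```text
clock: 2.88
position: [0.4709, -0.1329, 0.1521]
ee_rot: [-0.002, 0.826, 0.563, -0.002]
contact_force: [0.5, -0.1, 0.3]
width: 0.085
gripper_force: 0.0
2.8833 [ 0.4709 -0.1329  0.1521] yaw 1.1959078273639279 f [ 0.4775 -0.073   0.313 ] 0.08499333013289663
```

View pics/w3.png

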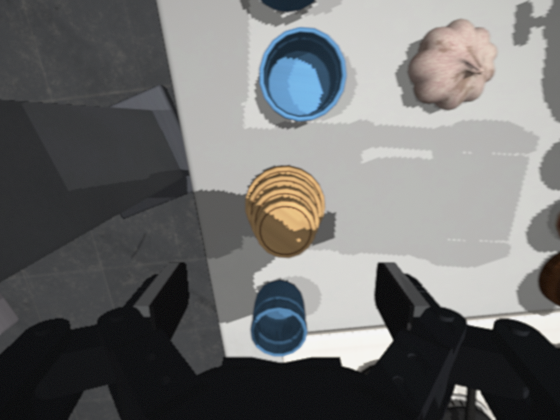

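The pile's top disc is centred near (286,228), with its front edge at row ~257 and fingers clear either side. I fit the front half of that disc's silhouette.

```bash
cat >> w.py <<'E'
def lidfit(img,K,C,T,k,ztop,guess):
    mod=lambda p:np.r_[circ(*p,ztop-.012,L[k]),circ(*p,ztop,L[k])]
    m=wood(img);r0=int(proj([[*guess,ztop]],K,C)[0][1])+6
    uv=proj([[*guess,ztop]],K,C)[0];c=comp(m,uv);c=cv2.morphologyEx(c,cv2.MORPH_CLOSE,np.ones((7,7),np.uint8));c[:r0]=0
    def f(p):
        s=sil(mod(p),K,C,c.shape);s[:r0]=0;return -(s&c).sum()/(s|c).sum()
    p0=np.array(guess);r=minimize(f,p0,method="Nelder-Mead",options=dict(initial_simplex=np.array([p0,p0+[.006,0],p0+[0,.006]]),xatol=1e-4,fatol=1e-4))
    print("lid",k,r.x,"iou",round(-r.fun,3),"tool",totool(T,r.x));return r.x
E
python3 - <<'E'
from w import *
im,K,C,T=grab('w4')
lidfit(im,K,C,T,"tiny",.08,(.472,-.133))
print(totool(T,jarfit(im,K,C,"medium",(.518,-.047))))
E
```

```text
2.9333 [ 0.4727 -0.1336  0.1539] yaw 1.195847697875167 f [ 0.1754 -0.9359  0.426 ] 0.08484174211894768
lid tiny [ 0.4877 -0.178 ] iou -0.0 tool [-0.0358  0.0303]
jar medium [ 0.5182 -0.048 ] iou 0.964 area 6407 6669
[0.0963 0.011 ]w.py:27: RuntimeWarning: overflow encountered in scalar negative
  s=sil(mod(p),K,C,c.shape);s[:r0]=0;return -(s&c).sum()/(s|c).sum()
```

```bash
sed -i 's/return -(s&c).sum()/return -1.0*(s\&c).sum()/' w.py
python3 - <<'E'
from w import *
for i in range(2):
    im,K,C,T=grab('w5')
    lidfit(im,K,C,T,"tiny",.08,(.472,-.133))
E
```

```text
2.9833 [ 0.4737 -0.1339  0.155 ] yaw 1.1958382134275503 f [-0.0832  0.297   0.7516] 0.08505773963854035
lid tiny [ 0.4739 -0.1304] iou 0.973 tool [ 0.0034 -0.0011]
3.0333 [ 0.4741 -0.1339  0.1555] yaw 1.196062798954621 f [-0.1129 -0.1274  0.2138] 0.08502456603862085
lid tiny [ 0.4739 -0.1302] iou 0.972 tool [ 0.0034 -0.0016]
```

```bash
python3 steer.py '0.003 -0.001 0.028 0;0 0 0.02 0;0 0 0.02 0;0 0 0 0;0 0 0 0' 0.056; python3 steer.py '0 0 0 0;0 0 0 0;0 0 0 0;0 0 0 0;0 0 0 0' 0.03 30
```

```text
clock: 3.5
position: [0.4734, -0.1295, 0.0862]
ee_rot: [0.0, 0.826, 0.564, 0.0]
contact_force: [0.3, -2.2, 0.7]
width: 0.056
gripper_force: 0.0
clock: 3.92
position: [0.4743, -0.1297, 0.0873]
ee_rot: [0.002, 0.826, 0.564, 0.001]
contact_force: [-0.9, -0.3, 6.1]
width: 0.0385
gripper_force: 30.0
```

```bash
python3 steer.py '0 0 -0.01 0;0 0 -0.03 0;0 0 -0.04 0;0 0 -0.02 0;0 0 0 0'; python3 -c "
from w import *
grab('w6')"
```

```text
clock: 4.33
position: [0.4764, -0.1304, 0.1912]
ee_rot: [0.005, 0.826, 0.564, 0.003]
contact_force: [0.6, -0.3, -1.0]
width: 0.0385
gripper_force: 30.4
4.3333 [ 0.4764 -0.1304  0.1912] yaw 1.1979207929948819 f [ 0.6252 -0.3153 -0.9536] 0.03848017973602738
```

View pics/w6.png

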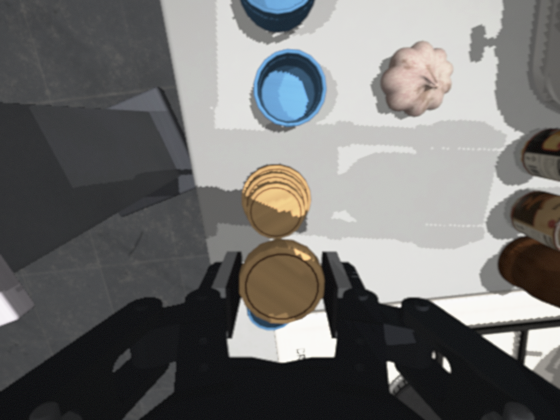

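The tiny lid is held at (282,282), and the next lid (278,208) stays on the pile. Now to above the tiny jar.

```bash
python3 steer.py '0.04 -0.002 0 0;0.04 -0.002 0 0;0.04 -0.002 0 0;0.04 -0.002 0 0;0.04 -0.002 0 0';  python3 steer.py '0.04 -0.001 0 0;0.02 0 0 0;0 0 0 0;0 0 0 0;0 0 0 0'
cat >> w.py <<'E'
def heldfit(img,K,C,T,k,zt):
    """held lid centre in tool xy; zt=tool z of the lid's top"""
    w=lambda p,z,d:(T[:3,:3]@np.c_[circ(p[0],p[1],z,d)].T).T+T[:3,3]
    m=wood(img);p0=np.array([0.,0.]);uv=proj(T[:3,:3]@[0,0,zt]+T[:3,3],K,C)[0]
    c=comp(m,uv);c=cv2.morphologyEx(c,cv2.MORPH_CLOSE,np.ones((5,5),np.uint8))
    c0=int(uv[0]);band=np.zeros_like(c);hw=int(.3*L[k]*317/.14);band[:,c0-hw:c0+hw]=1;c=c&band
    f=lambda p:-1.0*(lambda s:(s&c).sum()/(s|c).sum())(sil(np.r_[w(p,zt,L[k]),w(p,zt+.012,L[k])],K,C,c.shape)&band)
    r=minimize(f,p0,method="Nelder-Mead",options=dict(initial_simplex=np.array([p0,p0+[.005,0],p0+[0,.005]]),xatol=1e-4,fatol=1e-4))
    ys=np.nonzero(c)[0];print("held",k,r.x,"iou",round(-r.fun,3),"rows",ys.min(),ys.max());return r.x
E
python3 - <<'E'
from w import *
im,K,C,T=grab('w7')
h=heldfit(im,K,C,T,"tiny",.007)
j=jarfit(im,K,C,"tiny",(.559,.119));print(totool(T,j),totool(T,j,h))
E
```

```text
clock: 4.8
position: [0.5359, 0.0626, 0.1841]
ee_rot: [-0.001, 0.826, 0.564, -0.001]
contact_force: [1.4, -0.1, -0.0]
width: 0.0381
gripper_force: 30.4
clock: 5.22
position: [0.5564, 0.1165, 0.1842]
ee_rot: [-0.0, 0.826, 0.564, -0.001]
contact_force: [-0.1, 0.3, 0.0]
width: 0.038
gripper_force: 30.4
5.2167 [0.5564 0.1165 0.1842] yaw 1.1980617712893533 f [-0.1366  0.3023  0.0261] 0.03802059957983391
held tiny [-0.0025  0.0033] iou 0.926 rows 240 322
jar tiny [0.556  0.1162] iou 0.877 area 1725 1984
[-0.0005 -0.0003] [ 0.002  -0.0035]
```

View pics/w7.png

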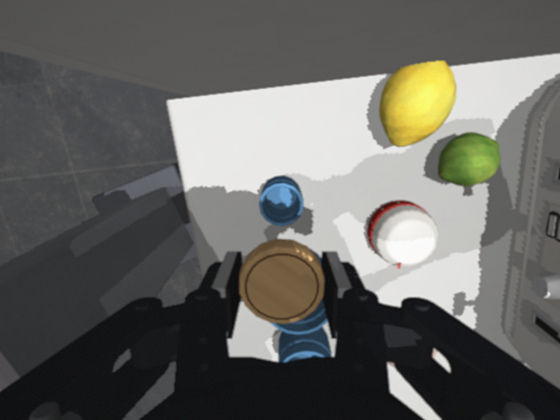

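Tiny jar at (281,201), straight under the held lid (282,281). Lowering.

```bash
python3 steer.py '0.001 0 0.035 0;0 0 0.035 0;0 0 0.025 0;0 0 0 0;0 0 0 0'; python3 steer.py '0 0 0.008 0;0 0 0.006 0;0 0 0 0;0 0 0 0'
```

```text
clock: 5.68
position: [0.5567, 0.1167, 0.0894]
ee_rot: [-0.001, 0.826, 0.563, -0.002]
contact_force: [0.2, 0.2, 0.3]
width: 0.0384
gripper_force: 30.5
clock: 6.02
position: [0.5582, 0.118, 0.0769]
ee_rot: [0.0, 0.826, 0.564, 0.0]
contact_force: [0.7, -0.4, -0.9]
width: 0.038
gripper_force: 30.5
```

```bash
python3 steer.py '0 0 0.006 0;0 0 0.002 0;0 0 0 0;0 0 0 0'; python3 steer.py '0 0 0.002 0;0 0 0 0;0 0 0 0'
```

```text
clock: 6.35
position: [0.5582, 0.1182, 0.0687]
ee_rot: [0.0, 0.826, 0.564, 0.0]
contact_force: [-0.7, 0.6, 2.2]
width: 0.0384
gripper_force: 32.0
clock: 6.6
position: [0.5582, 0.1183, 0.0681]
ee_rot: [0.0, 0.826, 0.564, 0.001]
contact_force: [-2.5, -0.1, 12.0]
width: 0.0388
gripper_force: 37.2
```

Contact at the expected height (12 N). Release and rise.

```bash
python3 steer.py '0 0 -0.001 0;0 0 0 0;0 0 0 0;0 0 0 0' 0.056; python3 steer.py '0 0 -0.03 0;0 0 -0.04 0;0 0 -0.04 0;0 0 0 0;0 0 0 0'
python3 - <<'E'
from w import *
im,K,C,T=grab('w8')
lidfit(im,K,C,T,"tiny",.06,(.558,.118))
m=np.hstack([im[120:300,180:400,::-1]]);cv2.imwrite('pics/w8c.png',cv2.resize(m,None,fx=2.5,fy=2.5))
E
```

```text
clock: 6.93
position: [0.5576, 0.118, 0.0669]
ee_rot: [-0.0, 0.826, 0.564, -0.0]
contact_force: [-0.6, 0.5, -1.0]
width: 0.0559
gripper_force: 0.0
clock: 7.35
position: [0.5596, 0.1182, 0.1797]
ee_rot: [0.001, 0.826, 0.564, 0.003]
contact_force: [-0.8, 0.3, -0.2]
width: 0.0559
gripper_force: 0.0
7.35 [0.5596 0.1182 0.1797] yaw 1.197816399996694 f [-0.7979  0.2915 -0.1826] 0.05591161124785547
lid tiny [0.5581 0.1178] iou 0.969 tool [-0.0009 -0.0012]
```

View pics/w8c.png

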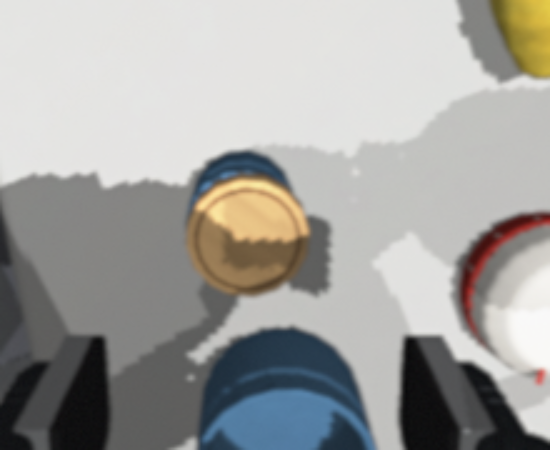

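The small crop shows the tiny lid flat and centred on its jar (crop 247,235). Back to the pile for lid_small.

```bash
python3 steer.py '-0.04 0.002 0 0;-0.04 0.002 0 0;-0.04 0.002 0 0;-0.04 0.002 0 0;-0.04 0.002 0 0' 0.066;  python3 steer.py '-0.04 0.001 0 0;-0.021 0 0.02 0;0 0 0.02 0;0 0 0 0;0 0 0 0'
python3 - <<'E'
from w import *
for i in range(2):
    im,K,C,T=grab('w9')
    lidfit(im,K,C,T,"small",.06,(.474,-.131))
E
```

```text
clock: 7.82
position: [0.492, -0.0728, 0.175]
ee_rot: [-0.002, 0.826, 0.564, -0.002]
contact_force: [1.5, -0.2, -0.0]
width: 0.066
gripper_force: 0.0
clock: 8.23
position: [0.4711, -0.1284, 0.1351]
ee_rot: [-0.003, 0.826, 0.563, -0.002]
contact_force: [-0.6, -0.2, -0.3]
width: 0.066
gripper_force: 0.0
8.2333 [ 0.4711 -0.1284  0.1351] yaw 1.1968514055086412 f [-0.6224 -0.2064 -0.3094] 0.06603081619633583
lid small [ 0.4735 -0.1309] iou 0.975 tool [-0.0014  0.0032]
8.2833 [ 0.4723 -0.1284  0.1363] yaw 1.1978710644483401 f [ 0.6294  0.7346 -0.0628] 0.0659041686258252
lid small [ 0.4735 -0.1307] iou 0.967 tool [-0.0017  0.0019]
```

```bash
python3 steer.py '-0.0015 0.0025 0.027 0;0 0 0.02 0;0 0 0.022 0;0 0 0 0;0 0 0 0'; python3 steer.py '0 0 0 0;0 0 0 0;0 0 0 0;0 0 0 0' 0.04 30;python3 steer.py '0 0 -0.01 0;0 0 -0.03 0;0 0 -0.04 0;0 0 -0.03 0;0 0 0 0'
```

```text
clock: 8.75
position: [0.4749, -0.1305, 0.0683]
ee_rot: [-0.001, 0.826, 0.564, -0.0]
contact_force: [-0.3, 0.7, 0.2]
width: 0.0661
gripper_force: 0.0
clock: 9.08
position: [0.476, -0.1314, 0.0701]
ee_rot: [0.001, 0.826, 0.564, 0.001]
contact_force: [-1.5, 1.2, 7.3]
width: 0.0471
gripper_force: 31.2
clock: 9.5
position: [0.4789, -0.1331, 0.1852]
ee_rot: [0.006, 0.826, 0.564, 0.004]
contact_force: [1.5, -0.3, 0.3]
width: 0.0471
gripper_force: 31.3
```

```bash
python3 steer.py '-0.034 -0.002 0 0;-0.034 -0.002 0 0;-0.034 -0.002 0 0;0 0 0 0;0 0 0 0'
python3 - <<'E'
from w import *
for i in range(2):
    im,K,C,T=grab('w10')
    h=heldfit(im,K,C,T,"small",.0095)
    j=jarfit(im,K,C,"small",(.433,-.224));print(totool(T,j),totool(T,j,h))
E
```

```text
clock: 9.92
position: [0.4314, -0.2254, 0.1783]
ee_rot: [0.0, 0.827, 0.562, 0.0]
contact_force: [-0.3, 0.5, -0.8]
width: 0.0473
gripper_force: 31.3
9.9167 [ 0.4314 -0.2254  0.1783] yaw 1.1943002114819576 f [-0.2951  0.5295 -0.8104] 0.04731760217664386
held small [-0.0023  0.0032] iou 0.931 rows 228 326
jar small [ 0.4326 -0.2218] iou 0.866 area 2658 3089
[ 0.0038 -0.0002] [ 0.0061 -0.0035]
9.9667 [ 0.4317 -0.2243  0.1782] yaw 1.1958062310151685 f [ 0.7192  0.9498 -0.5568] 0.04721286455826166
held small [-0.0023  0.0034] iou 0.931 rows 228 326
jar small [ 0.4326 -0.2215] iou 0.853 area 2625 3094
[ 0.0029 -0.0001] [ 0.0052 -0.0036]
```

View pics/w10.png

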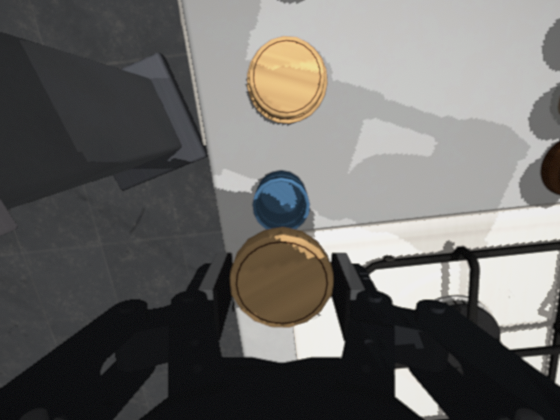

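Small jar rim centre (281,203), held lid (282,277), pile top (287,78). Shift +3.5 mm in x and lower.

```bash
python3 steer.py '0.0035 0 0.035 0;0 0 0.035 0;0 0 0.02 0;0 0 0.006 0;0 0 0 0'; python3 steer.py '0 0 0.004 0;0 0 0.003 0;0 0 0 0;0 0 0 0'
```

```text
clock: 10.43
position: [0.4327, -0.2191, 0.0808]
ee_rot: [-0.002, 0.826, 0.564, -0.001]
contact_force: [-0.1, 0.1, -0.4]
width: 0.0473
gripper_force: 31.3
clock: 10.77
position: [0.4339, -0.2211, 0.0762]
ee_rot: [0.001, 0.826, 0.564, 0.0]
contact_force: [-0.2, -0.1, -1.0]
width: 0.0468
gripper_force: 31.3
```

```bash
python3 steer.py '0 0 0.003 0;0 0 0 0;0 0 0 0';python3 steer.py '0 0 0.002 0;0 0 0 0;0 0 0 0'
```

```text
clock: 11.02
position: [0.4342, -0.2215, 0.0741]
ee_rot: [0.002, 0.826, 0.564, 0.001]
contact_force: [-0.9, 1.3, 9.0]
width: 0.0473
gripper_force: 32.2
clock: 11.27
position: [0.4343, -0.2216, 0.0739]
ee_rot: [0.002, 0.826, 0.564, 0.001]
contact_force: [-4.3, 3.0, 23.7]
width: 0.0473
gripper_force: 33.6
```

```bash
python3 steer.py '0 0 -0.002 0;0 0 0 0;0 0 0 0;0 0 0 0' 0.066; python3 steer.py '0 0 -0.03 0;0 0 -0.04 0;0 0 -0.04 0;0 0 0 0;0 0 0 0' 0.075
python3 - <<'E'
from w import *
im,K,C,T=grab('w11')
lidfit(im,K,C,T,"small",.064,(.4335,-.2215))
lidfit(im,K,C,T,"medium",.04,(.4735,-.1315))
cv2.imwrite('pics/w11c.png',cv2.resize(im[20:260,180:400,::-1],None,fx=2.4,fy=2.4))
E
```

```text
clock: 11.6
position: [0.4332, -0.2209, 0.0722]
ee_rot: [0.0, 0.826, 0.564, -0.0]
contact_force: [-0.8, -0.4, 0.2]
width: 0.0662
gripper_force: 0.0
clock: 12.02
position: [0.4346, -0.2218, 0.1843]
ee_rot: [0.003, 0.826, 0.564, 0.001]
contact_force: [-0.9, 0.1, -0.2]
width: 0.0753
gripper_force: 0.0
12.0167 [ 0.4346 -0.2218  0.1843] yaw 1.1977809926156888 f [-0.9384  0.0933 -0.2308] 0.0752658046693117
lid small [ 0.434  -0.2216] iou 0.971 tool [-0.     -0.0007]
lid medium [ 0.4704 -0.1362] iou 0.976 tool [0.0928 0.0022]
```

View pics/w11c.png

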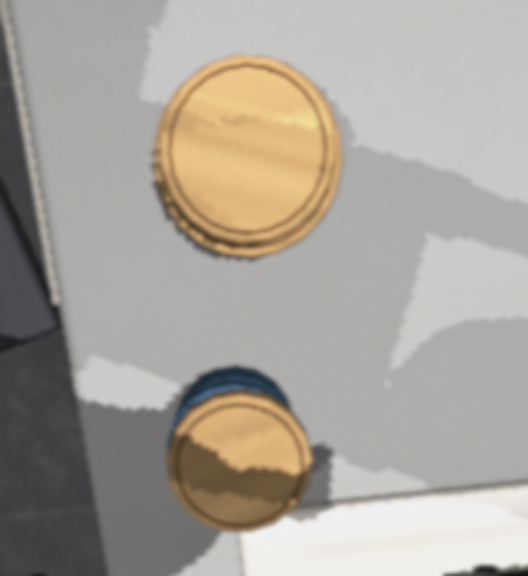

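The small lid is flat on its jar (crop 240,455), and the medium lid sits on the large one (crop 250,150). Back to the pile.

```bash
python3 steer.py '0.035 0.002 0 0;0.035 0.002 0.01 0;0.0285 0.002 0.03 0;0 0 0.02 0;0 0 0 0' 0.075
python3 - <<'E'
from w import *
for i in range(2):
    im,K,C,T=grab('w12')
    lidfit(im,K,C,T,"medium",.04,(.474,-.131))
E
```

```text
clock: 12.48
position: [0.4708, -0.1281, 0.1168]
ee_rot: [-0.005, 0.825, 0.565, -0.003]
contact_force: [-0.4, -0.3, -0.6]
width: 0.0748
gripper_force: 0.0
12.4833 [ 0.4708 -0.1281  0.1168] yaw 1.2005894517037556 f [-0.4238 -0.3161 -0.5739] 0.07482192463296651
lid medium [ 0.4735 -0.1303] iou 0.982 tool [-0.001   0.0033]
12.5333 [ 0.472  -0.1296  0.1188] yaw 1.1994204539639042 f [-0.1521  0.2295 -0.2473] 0.07488006610946984
lid medium [ 0.4734 -0.1304] iou 0.981 tool [-0.0003  0.0016]
```

```bash
python3 steer.py '0 0.0015 0.025 0;0 0 0.025 0;0 0 0.02 0;0 0 0 0;0 0 0 0'; python3 steer.py '0 0 0 0;0 0 0 0;0 0 0 0;0 0 0 0' 0.05 30
```

```text
clock: 13.0
position: [0.4759, -0.1326, 0.0524]
ee_rot: [-0.0, 0.826, 0.563, -0.0]
contact_force: [0.5, 0.3, 1.5]
width: 0.075
gripper_force: 0.0
clock: 13.33
position: [0.477, -0.1327, 0.0544]
ee_rot: [0.002, 0.826, 0.564, 0.001]
contact_force: [-1.9, -0.9, 7.6]
width: 0.0553
gripper_force: 31.2
```

Grip is a bit high; regrip 4 mm lower.

```bash
python3 steer.py '0 0 0 0;0 0 0.004 0;0 0 0 0;0 0 0 0' 0.072; python3 steer.py '0 0 0 0;0 0 0 0;0 0 0 0;0 0 0 0' 0.05 30;python3 steer.py '0 0 -0.01 0;0 0 -0.03 0;0 0 -0.04 0;0 0 -0.04 0;0 0 0 0'
```

```text
clock: 13.67
position: [0.4761, -0.1318, 0.0482]
ee_rot: [-0.0, 0.826, 0.564, -0.0]
contact_force: [-0.3, -0.2, 0.2]
width: 0.0715
gripper_force: 0.0
clock: 14.0
position: [0.4763, -0.1319, 0.0486]
ee_rot: [0.0, 0.826, 0.564, 0.0]
contact_force: [-1.1, 0.8, 5.2]
width: 0.056
gripper_force: 31.9
clock: 14.42
position: [0.4807, -0.1337, 0.1752]
ee_rot: [0.006, 0.826, 0.564, 0.004]
contact_force: [1.0, -0.2, -0.3]
width: 0.0562
gripper_force: 32.4
```

```bash
python3 steer.py '0.032 0.003 -0.03 0;0.032 0.003 0 0;0.03 0.003 0 0;0 0 0 0;0 0 0 0'
python3 - <<'E'
from w import *
for i in range(2):
    im,K,C,T=grab('w13')
    h=heldfit(im,K,C,T,"medium",.0088)
    j=jarfit(im,K,C,"medium",(.518,-.0475));print(totool(T,j),totool(T,j,h))
E
```

```text
clock: 14.83
position: [0.5182, -0.048, 0.1961]
ee_rot: [-0.0, 0.825, 0.565, -0.0]
contact_force: [0.1, -0.5, -2.2]
width: 0.0562
gripper_force: 32.5
14.8333 [ 0.5182 -0.048   0.1961] yaw 1.2007738928899463 f [ 0.123  -0.473  -2.1677] 0.05615212623250243
held medium [-0.0013  0.0032] iou 0.946 rows 217 334
jar medium [ 0.5197 -0.0429] iou 0.725 area 2753 3802
[ 0.0052 -0.0005] [ 0.0065 -0.0037]
14.8833 [ 0.5177 -0.0488  0.196 ] yaw 1.1994198555580344 f [ 0.0829  0.547  -1.0469] 0.056150420265779426
held medium [-0.0012  0.0032] iou 0.947 rows 217 334
jar medium [ 0.5194 -0.0434] iou 0.742 area 2824 3820
[ 0.0057 -0.0003] [ 0.0069 -0.0035]
```

View pics/w13.png

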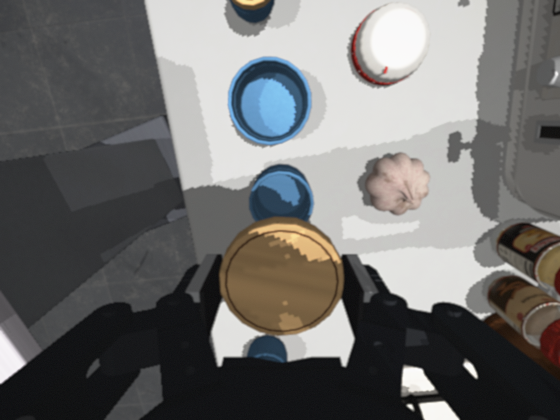

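The medium jar (281,195) is partly hidden by the held lid, so I clip the fit to the rows above it.

```bash
cat >> w.py <<'E'
def jarclip(img,K,C,T,j,guess,rmax):
    dd,h=D[j];c=comp(blue(img),proj([[*guess,h]],K,C)[0]-[0,8]);c=cv2.dilate(c,np.ones((3,3),np.uint8));c[rmax:]=0
    def f(p):
        s=sil(np.r_[circ(*p,0,dd),circ(*p,h,dd)],K,C,c.shape);s[rmax:]=0;return -1.0*(s&c).sum()/(s|c).sum()
    p0=np.array(guess);r=minimize(f,p0,method="Nelder-Mead",options=dict(initial_simplex=np.array([p0,p0+[.006,0],p0+[0,.006]]),xatol=1e-4,fatol=1e-4))
    print("jarclip",j,r.x,round(-r.fun,3),"tool",totool(T,r.x));return r.x
E
python3 - <<'E'
from w import *
im,K,C,T=grab('w14')
jarclip(im,K,C,T,"medium",(.518,-.0475),212)
jarfit(im,K,C,"large",(.5417,.0325))
E
```

```text
14.9333 [ 0.5174 -0.0494  0.196 ] yaw 1.198231989537554 f [ 0.165  -0.0857 -0.3753] 0.05610611192714837
jarclip medium [ 0.5176 -0.0487] 0.976 tool [ 0.0006 -0.0001]
jar large [0.5392 0.0312] iou 0.965 area 5880 6114
```

```bash
python3 steer.py '0.001 -0.0005 0.035 0;0 0 0.035 0;0 0 0.03 0;0 0 0.01 0;0 0 0 0'; python3 steer.py '0 0 0.003 0;0 0 0.003 0;0 0 0 0;0 0 0 0'
```

```text
clock: 15.4
position: [0.5155, -0.0484, 0.0841]
ee_rot: [-0.002, 0.826, 0.563, -0.002]
contact_force: [-0.1, 0.3, -0.2]
width: 0.0562
gripper_force: 32.5
clock: 15.73
position: [0.5188, -0.0483, 0.082]
ee_rot: [0.001, 0.826, 0.564, 0.001]
contact_force: [-0.2, 0.1, 0.4]
width: 0.0559
gripper_force: 32.5
```

```bash
python3 steer.py '0 0 0.004 0;0 0 0 0;0 0 0 0';python3 steer.py '0 0 0.003 0;0 0 0 0;0 0 0 0'
```

```text
clock: 15.98
position: [0.5179, -0.0479, 0.0769]
ee_rot: [0.0, 0.826, 0.564, 0.0]
contact_force: [0.5, 0.1, -0.5]
width: 0.0556
gripper_force: 32.5
clock: 16.23
position: [0.5182, -0.048, 0.0765]
ee_rot: [0.001, 0.826, 0.564, 0.0]
contact_force: [-5.5, 1.3, 19.0]
width: 0.0559
gripper_force: 34.3
```

```bash
python3 steer.py '0 0 -0.002 0;0 0 0 0;0 0 0 0;0 0 0 0' 0.075; python3 steer.py '0 0 -0.03 0;0 0 -0.04 0;0 0 -0.04 0;0 0 0 0;0 0 0 0' 0.085
python3 - <<'E'
from w import *
im,K,C,T=grab('w15')
lidfit(im,K,C,T,"medium",.068,(.518,-.0475))
jarfit(im,K,C,"large",(.54,.0315))
cv2.imwrite('pics/w15c.png',cv2.resize(im[20:280,160:420,::-1],None,fx=2,fy=2))
E
python3 steer.py '-0.032 -0.003 0 0;-0.032 -0.003 0.02 0;-0.031 -0.0025 0.03 0;0 0 0.03 0;0 0 0 0'
python3 - <<'E'
from w import *
for i in range(2):
    im,K,C,T=grab('w16')
    lidfit(im,K,C,T,"large",.02,(.474,-.131))
E
```

```text
clock: 16.57
position: [0.5179, -0.0479, 0.0755]
ee_rot: [-0.0, 0.826, 0.564, -0.0]
contact_force: [0.4, -0.0, -0.1]
width: 0.0751
gripper_force: 0.0
clock: 16.98
position: [0.5196, -0.0483, 0.1879]
ee_rot: [0.002, 0.826, 0.564, 0.002]
contact_force: [0.2, -0.8, -0.8]
width: 0.085
gripper_force: 0.0
16.9833 [ 0.5196 -0.0483  0.1879] yaw 1.1978649607184086 f [ 0.2298 -0.7518 -0.7598] 0.0850081385213268
lid medium [ 0.5185 -0.0469] iou 0.977 tool [ 0.0009 -0.0015]
jar large [0.5387 0.0314] iou 0.96 area 6210 6494
clock: 17.45
position: [0.47, -0.1313, 0.1005]
ee_rot: [-0.006, 0.827, 0.563, -0.004]
contact_force: [-0.8, -0.2, 0.4]
width: 0.085
gripper_force: 0.0
17.45 [ 0.47   -0.1313  0.1005] yaw 1.1948656909122826 f [-0.7765 -0.1507  0.4389] 0.08501100428513846
lid large [ 0.4735 -0.1309] iou 0.979 tool [0.0017 0.0031]
17.5 [ 0.4721 -0.1313  0.1029] yaw 1.196006809574923 f [ 0.1158 -0.7193 -0.0779] 0.08529685380663668
lid large [ 0.4741 -0.1313] iou 0.976 tool [0.0007 0.0018]
```

View pics/w15c.png

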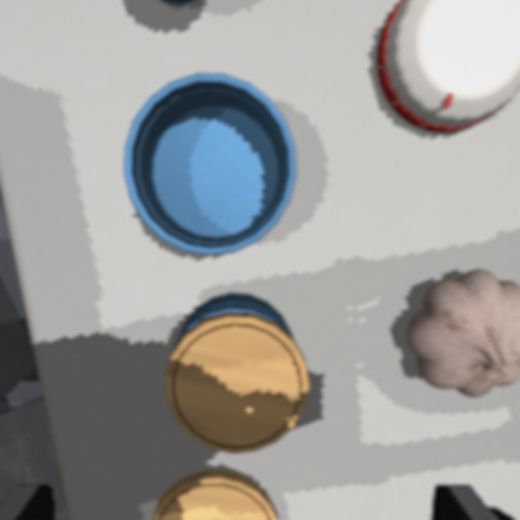

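The medium lid is flat on its jar (crop 238,382). The large jar is open at crop (210,163). Going down on lid_large.

```bash
python3 steer.py '0.0005 0.0015 0.025 0;0 0 0.02 0;0 0 0.02 0;0 0 0.006 0;0 0 0 0'; python3 steer.py '0 0 0 0;0 0 0 0'
```

```text
clock: 17.97
position: [0.4776, -0.1316, 0.0354]
ee_rot: [-0.001, 0.826, 0.564, -0.0]
contact_force: [-1.0, 0.4, -0.4]
width: 0.0848
gripper_force: 0.0
clock: 18.13
position: [0.4789, -0.1326, 0.0372]
ee_rot: [0.001, 0.826, 0.564, 0.001]
contact_force: [0.3, 0.1, 0.3]
width: 0.0849
gripper_force: 0.0
```

```bash
python3 steer.py '0 -0.001 0.007 0;0 0 0.004 0;0 0 0 0;0 0 0 0'; python3 steer.py '0 0 0 0;0 0 0 0;0 0 0 0;0 0 0 0' 0.055 35
```

```text
clock: 18.47
position: [0.4763, -0.132, 0.0247]
ee_rot: [-0.0, 0.826, 0.564, -0.0]
contact_force: [-0.4, -0.9, 0.5]
width: 0.085
gripper_force: 0.0
clock: 18.8
position: [0.4763, -0.132, 0.0254]
ee_rot: [-0.0, 0.826, 0.564, -0.0]
contact_force: [-1.1, 0.2, 5.5]
width: 0.0657
gripper_force: 37.8
```

```bash
python3 steer.py '0 0 -0.01 0;0 0 -0.03 0;0 0 -0.04 0;0 0 -0.04 0;0 0 -0.04 0'; python3 steer.py '0.039 0 -0.01 0;0.04 0 -0.01 0;0.04 -0.001 0 0;0.04 0 0 0;0.0165 0 0 0'; python3 steer.py '0 0 0 0;0 0 0 0';python3 - <<'E'
from w import *
for i in range(2):
    im,K,C,T=grab('w17')
    heldfit(im,K,C,T,"large",.0054)
    r=int(proj(T[:3,:3]@[.0335,0,.0054]+T[:3,3],K,C)[0][1])-8;print(r)
    jarclip(im,K,C,T,"large",(.5395,.0315),r)
E
```

```text
clock: 19.22
position: [0.476, -0.1319, 0.1864]
ee_rot: [-0.0, 0.826, 0.564, -0.0]
contact_force: [1.6, -0.6, -1.5]
width: 0.0653
gripper_force: 39.6
clock: 19.63
position: [0.5409, 0.0359, 0.2053]
ee_rot: [-0.0, 0.825, 0.565, 0.002]
contact_force: [-0.2, 0.6, 0.7]
width: 0.065
gripper_force: 39.6
clock: 19.8
position: [0.5394, 0.0324, 0.2045]
ee_rot: [0.0, 0.825, 0.565, -0.001]
contact_force: [-0.1, -0.3, -0.6]
width: 0.0647
gripper_force: 39.6
19.8 [0.5394 0.0324 0.2045] yaw 1.200170648161481 f [-0.1099 -0.3346 -0.5694] 0.06467010271578562
held large [-0.0031  0.0016] iou 0.95 rows 212 348
203
jarclip large [0.5386 0.03  ] 0.972 tool [-0.0025  0.0002]
19.85 [0.5391 0.0315 0.2045] yaw 1.1987362397850136 f [-0.0315  0.0932 -1.5043] 0.06488778735999638
held large [-0.0031  0.0016] iou 0.949 rows 212 348
203
jarclip large [0.5387 0.0305] 0.972 tool [-0.0011  0.0001]
```

View pics/w17.png

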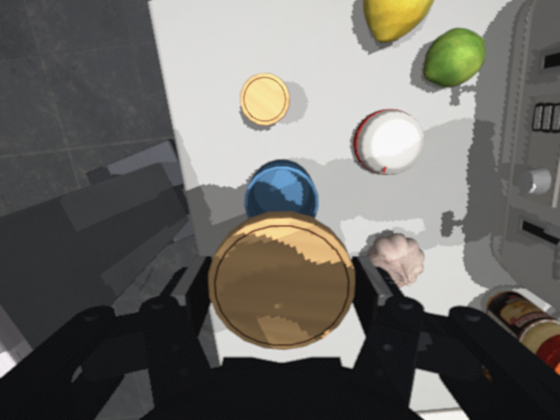

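Large jar (282,195), aligned with the held lid (282,280). Lowering.

```bash
python3 steer.py '0.0005 0 0.035 0;0 0 0.035 0;0 0 0.032 0;0 0 0.016 0;0 0 0 0'; python3 steer.py '0 0 0.003 0;0 0 0 0;0 0 0 0'
```

```text
clock: 20.32
position: [0.5365, 0.0309, 0.0831]
ee_rot: [-0.002, 0.827, 0.563, -0.003]
contact_force: [-0.4, 0.2, -1.4]
width: 0.0653
gripper_force: 39.6
clock: 20.57
position: [0.5408, 0.0315, 0.0852]
ee_rot: [0.001, 0.826, 0.563, 0.001]
contact_force: [0.3, 0.4, -1.0]
width: 0.0651
gripper_force: 39.6
```

```bash
python3 steer.py '0 0 0.004 0;0 0 0.002 0;0 0 0 0;0 0 0 0';python3 steer.py '0 0 0.003 0;0 0 0 0;0 0 0 0'
```

```text
clock: 20.9
position: [0.5398, 0.0322, 0.078]
ee_rot: [0.0, 0.826, 0.564, 0.0]
contact_force: [0.1, -0.6, -1.5]
width: 0.0652
gripper_force: 39.6
clock: 21.15
position: [0.5401, 0.0323, 0.0774]
ee_rot: [0.001, 0.826, 0.564, 0.001]
contact_force: [-3.9, -0.0, 15.8]
width: 0.065
gripper_force: 41.1
```

```bash
python3 steer.py '0 0 -0.002 0;0 0 0 0;0 0 0 0;0 0 0 0' 0.084; python3 steer.py '0 0 -0.03 0;0 0 -0.04 0;0 0 -0.04 0;0 0 -0.04 0;-0.04 0 0 0'; python3 steer.py '-0.04 0 0 0;-0.04 0 0 0;-0.04 0 0 0;0 0 0 0'
python3 - <<'E'
from w import *
im,K,C,T=grab('w18')
lidfit(im,K,C,T,"large",.072,(.54,.032))
d=manip.get_image("scene")["img"][:,:,::-1]
cv2.imwrite('pics/end.png',np.hstack([cv2.resize(d[170:300,170:400],None,fx=2,fy=2),cv2.resize(im[0:260,130:430,::-1],(300,260))]))
E
```

```text
clock: 21.48
position: [0.5397, 0.0322, 0.0766]
ee_rot: [-0.0, 0.826, 0.564, -0.0]
contact_force: [-0.2, -0.2, -0.0]
width: 0.0841
gripper_force: 0.0
clock: 21.9
position: [0.5322, -0.0013, 0.2348]
ee_rot: [0.004, 0.824, 0.566, 0.008]
contact_force: [1.8, -0.3, 1.8]
width: 0.084
gripper_force: 0.0
clock: 22.23
position: [0.479, -0.1226, 0.2265]
ee_rot: [0.001, 0.828, 0.561, -0.002]
contact_force: [-0.3, -0.1, 0.0]
width: 0.0843
gripper_force: 0.0
22.2333 [ 0.479  -0.1226  0.2265] yaw 1.1921797009310136 f [-0.3331 -0.0841  0.049 ] 0.08427657157042785
lid large [0.54  0.032] iou nan tool [ 0.1662 -0.0005]w.py:27: RuntimeWarning: invalid value encountered in scalar divide
  s=sil(mod(p),K,C,c.shape);s[:r0]=0;return -1.0*(s&c).sum()/(s|c).sum()
```

View pics/end.png

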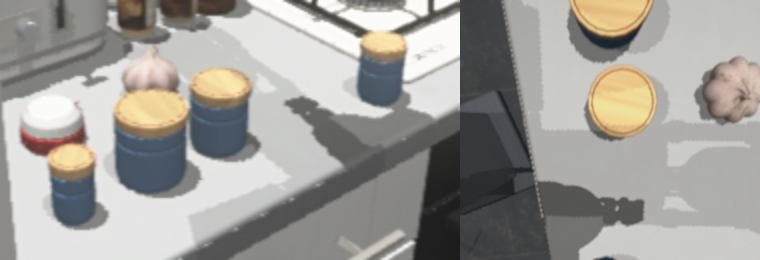

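All four jars are closed with level lids (scene crop: tiny 72,160; large 150,110; medium 220,87; small 383,45), and the timer and garlic have not moved. I hand in now.

```bash
python3 -c "
from rig import manip
print(manip.sign_off())"
```

```text
the job is handed in; nothing more can be done
None
```

All four lids are seated flat on their matching jars, the timer and garlic look unmoved, and the job was handed in at about 22 s on the robot clock; sign-off returned no verdict.

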